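# Weigh a specimen jar on the spring scale

## Task

Weigh the specimen jar standing in its wire carrier: lift the carrier by its grip, hang the peak of its wire bail in the hook of the spring scale, and let the load down very slowly (under 3 cm a second) until the scale alone carries it, so that the pointer comes to rest without a jump when you let go. Do not press or knock the scale, keep the carrier upright with the jar in it, and leave the other things on the bench alone.

Things in the scene. Friction and masses are not known exactly. Their poses are not given: they have to be found in the camera images.
- spring_scale: Fixed spring scale. Origin: centre of the underside of its foot plate (210x100x10 mm). Its x points from hook to column, z up. Column 32x44 mm at x = +78 mm, 262 mm high; white graduated plate 86 mm wide, front at x = +58 mm. The hook is a 7 mm round arm at y = 0 reaching from the column towards -x: it dips to a V seat at x = -60 mm, then rises to an open upturned tip at x = -80 mm.
- hook_seat (a point): Where the centre of a 6 mm wire lies when it hangs in the V seat of the hook, 222 mm above the bench unloaded; it moves down with the hook. Axes as the scale's. The hook's tip is 20 mm towards -x, its top 14 mm above this point; the arm from seat to column rises no more than 5 mm above it.
- scale_hook (a joint): How far the hook with its pointer is drawn down, m: 0 unloaded, stop at 0.085. Spring of 110 N/m, lightly damped: 9 mm per newton; it bounces for about a second if let go out of balance. The loaded carrier weighs anything from 2.8 to 7.8 N (jars are filled differently) and draws it down 25 to 71 mm.
- carrier_grip (a point): Centre of the carrier's grip: an upright black block 24 mm (x) by 16 mm (y) by 44 mm high, 147 mm above the carrier's underside. Take it from above with the fingers on its two y faces. Its axes are the carrier's. Below the block come a 9 mm stem and, 32 mm below this point, the peak of the bail.
- carrier_peak (a point): Centre of the wire at the peak of the carrier's bail, 115 mm above the carrier's underside; this is what hangs in the hook seat. Moves with the carrier.
- specimen_jar: Closed white specimen jar, 41 mm in diameter and 58 mm high, loose in the cup of the carrier; its top is 53 mm below the peak of the bail. Origin: centre of its underside, z up.
- spare_jar: A second closed jar of the same kind, standing alone on the bench to the right; leave it. Origin: centre of its underside.
- lab_timer: Small white bench timer, 42x66x57 mm, to the right; leave it. Origin: centre of its underside.
- dropper: Small closed dropper bottle, 28 mm in diameter and 70 mm high, to the right; leave it. Origin: centre of its underside.
- jar_carrier: Loose carrier of the jar: open cup 51 mm in diameter, 22 mm high, with a bail of 6 mm wire in its y-z plane: two legs at y = +-27 mm rise to 105 mm and meet in a flat peak at 115 mm, with a grip above. The hook enters along its x axis (either way round) under the peak. Origin: centre of its underside, z up.
Things that resemble listed ones, but are neither listed nor needed, are in the scene too. Leave any orange look-alike of the jar_carrier alone. What is shaped like the specimen_jar but pink is not meant.

How it is judged (in metres and radians):
On the way, in this order (a step that is already met when the one before it is completed fails the run):
1. the carrier is lifted clear of the bench in the fingers (height (world z) of carrier_peak above 0.18 m and value of joint scale_hook below 0.005 m), for 0.2 s.
2. the bail lies in the hook seat and the hook is drawn down at least 10 mm while the fingers still hold the carrier (distance between carrier_peak and hook_seat below 0.01 m and value of joint scale_hook above 0.01 m and contact force between the fingers and jar_carrier above 0.3 N), for 0.2 s.
At the end, for the whole second after the job is handed in: The peak of the carrier's bail hangs in the hook seat (within 8 mm), the scale reads 15 to 80 mm and its pointer is at rest (under 10 mm/s), the carrier hangs upright (within 0.15 rad) and nearly still (jar under 40 mm/s) with the jar upright in its cup (within 25 mm of its axis) (distance between carrier_peak and hook_seat below 0.008 m and value of joint scale_hook between 0.015 and 0.08 m and velocity of joint scale_hook between -0.01 and 0.01 m/s and angle between carrier_grip's own z axis and vertical below 0.15 rad and horizontal distance between specimen_jar and carrier_grip below 0.025 m and angle between specimen_jar's own z axis and vertical below 0.3 rad and linear speed of specimen_jar below 0.04 m/s); the robot touches nothing.
It fails at once if the hook jumped or was moved fast (over 50 mm/s, up or down) (velocity of joint scale_hook above 0.05 m/s or velocity of joint scale_hook below -0.05 m/s).
It fails at once if the carrier was pressed on or knocked against the scale with more than 18 N (contact force between jar_carrier and spring_scale above 18 N).
It fails at once if the robot pushed the scale with more than 5 N (contact force between any of the fingers, the arm and spring_scale above 5 N).
It fails at once if the jar was tipped by more than 0.5 rad or left the carrier (angle between specimen_jar's own z axis and vertical above 0.5 rad or distance between specimen_jar and carrier_peak above 0.14 m).
It fails at once if a bystander was moved by more than 15 mm (distance of any of spare_jar, lab_timer, dropper from where it was at the start of the episode above 0.015 m).
It also fails if it takes over 72 s, if anything falls off the work surface, if the arm or the gripper's body presses on something with over 40 N, if the wrist force passes 120 N, or if a joint passes its speed limit or range.

## Robot

A 7-joint arm with a two-finger parallel gripper is mounted at the origin on a cart in front of the work surface, level with it; the furniture and walls round the work are solid. World frame = base frame: x ahead of the robot, y to its left, z up, the work surface at z = 0. Lengths are in m, angles in degrees, forces in N, time in s.
With the tool pointing down it reaches from about 0.4 to 0.875 m from the base axis. Payload 4.4 kg.
Tool frame: the origin (TCP) lies at the very end of the fingers, on their centre line; the grasp point (between the pads) lies 19 mm behind it; z points along the fingers, y is the line along which they close (so a half turn about z gives the same grasp; the last joint's range is limited). The gripper opens to 85 mm and grips with 20 to 120 N. Pads are 22 mm wide; open, the fingers measure 114 mm over their backs; the gripper's body (76 mm by 85 mm) begins 54 mm behind the grasp point. The pads swing forward as they close: fully open they stand 13 mm farther back than shut.
Start: joints at [-80.317, 36.005, 2.206, 86.941, -1.547, 57.084, -1.146], TCP at [0.151, 0.632, 0.231] pointing down, gripper open.
Joint ranges: [-175.42, 175.42], [-21.48, 121.26], [-71.46, 75.88], [10.55, 141.38], [-63.04, 243.04], [13.31, 113.54], [-168.57, 168.57]. Speed limits (degrees/s): [147.25, 147.25, 180, 180, 180, 180, 180].

## Interface

Orientations are given as a 3x3 rotation matrix whose columns are the frame's x, y, z axes.
In Python, from bench import robot gives the robot as it stands.
- The arm moves only by the tool step_arm, never from a script. Its argument "targets" is a list of rows, each an object with "claw": the opening, from -1 (shut) to 1 (fully open); "xyz": the shift along the tool's x, y, z as a fraction of full scale, a list of three; "dr": the turn, a rotation vector about the tool's x, y, z as a fraction of full scale, a list of three. In form: [{"claw": claw, "xyz": [dx, dy, dz], "dr": [rx, ry, rz]}, ...]. A call has 1 to 8 rows; each row is the pose to reach, as a shift and turn from the pose commanded when the call began, along the tool's axes at that moment; what a row does not reach only later rows make up. Full scale, the value 1, is 0.6 m for a shift and 60 degrees for a turn. A row lasts 1/10 s, in which the tool goes at most 50 mm and 8.59 degrees, less where a joint would pass 70% of its speed; a pose out of reach is approached as far as the arm can. A call with a number of a shift or a turn outside -1 to 1 is refused whole. A call with a gripper value outside its range is refused whole. The fingers move at their own pace and stop on an object; "grip_force" is the grip in N (left out, the last holds). Time passes only in rows, so rows that repeat a pose let the fingers close. It gives the time, the measured TCP pose, the force, the opening and the grip force at its end, in the units of the state.
- robot.observe(): the state, without advancing time (a new reading comes with each control period).
- robot.camera(name): name is "scene" or "top" or "wrist"; returns the picture (384x512x3 uint8, red, green, blue); there is no depth.
- robot.get_calibration(name): a dict with "fx", "fy", "cx", "cy" (pixels), "R" (3x3) and "t" (3): a world point X has camera coordinates R X + t. Camera axes: x right, y down, z forward; pixel columns grow to the right and rows downward; lengths in m; the calibration is good to about 2 mm. The wrist camera is an equidistant fisheye: a pixel r from the principal point sees the ray r / f radians off the axis. A picture is of the moment at which its call begins: read the wrist's pose just before it. get_calibration takes no time and is no camera call; for the wrist camera it gives the pose at the moment of the call.
- robot.hand_in(): hands the job in; it is judged then, once.
The state is a dict: "t": time; "joint_pos": joint angles; "joint_vel": joint speeds; "effort": joint torques, N m; "position": TCP position; "tool_rot": TCP orientation; "wrist_force": force on the tool from outside, world axes, zero at the start; "ft_torque": the same for the moment, N m; "gripper_width": finger opening in m; "gripper_force": force on a finger pad.
Only numpy, scipy, OpenCV 4.12 (cv2) and the standard library are available. Lean on these libraries where they do the work, as an engineer would, in place of code of your own. Each camera call takes 0.05 s, during which the arm holds its last target. There are 200 camera calls.

## Working session

There is one attempt and no reset: what is moved stays moved. The work goes in short steps, Python scripts to look and compute and a tool call to move; the robot and the scene stay as the last step left them, time stands still between calls to the robot, and variables do not carry over. Pictures are saved under pics/ and viewed, at most 10 in all, crops included, and the job is handed in when it is done.

Besides the shell and the picture viewer there is one more tool, called as a command line: name --argument value ..., lists and objects as JSON in quotes. step_arm: Moves the arm, as the interface text tells. Its arguments: {"type":"object","properties":{"targets":{"type":"array","items":{"type":"object","properties":{"claw":{"type":"number"},"xyz":{"type":"array","items":{"type":"number","minimum":-1,"maximum":1}},"dr":{"type":"array","items":{"type":"number","minimum":-1,"maximum":1}}}}},"grip_force":{"type":"number"}},"required":["targets"]}

```bash
mkdir -p pics; python3 - <<'E'
from bench import robot
import cv2,numpy as np
s=robot.observe();print(s['t'],s['position'],np.round(s['tool_rot'],3).tolist(),s['gripper_width'],s['wrist_force'])
ims=[]
for n in("scene","top"):
    im=robot.camera(n);np.save(f"pics/{n}.npy",im);cv2.imwrite(f"pics/{n}1.png",im[:,:,::-1])
    c=robot.get_calibration(n);print(n,{k:np.round(v,4).tolist() for k,v in c.items()})
E
```

```text
0.0 [0.15103458 0.63152676 0.23036933] [[-0.973, 0.233, -0.0], [0.233, 0.973, -0.002], [-0.0, -0.002, -1.0]] 0.08523002253156134 [-0.0437011  -0.07789206 -1.27063436]
scene {'fx': 480.6213, 'fy': 480.6213, 'cx': 260.141, 'cy': 191.0816, 'R': [[0.8826, -0.4701, 0.0075], [-0.214, -0.4159, -0.8839], [0.4186, 0.7785, -0.4677]], 't': [-0.6489, 0.0995, 1.0096]}
top {'fx': 420.0523, 'fy': 420.0523, 'cx': 261.446, 'cy': 193.1048, 'R': [[0.0277, -0.9995, -0.0127], [-0.9834, -0.025, -0.1798], [0.1794, 0.0175, -0.9836]], 't': [-0.3523, 0.5669, 0.8894]}
```

View pics/scene1.png

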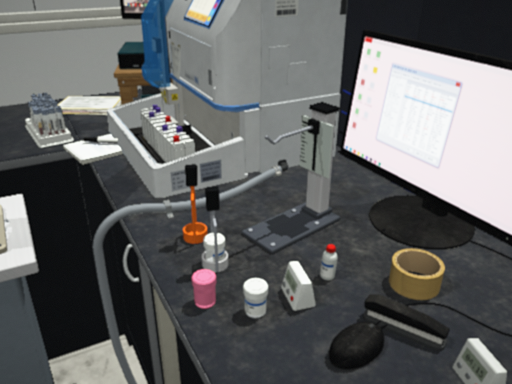

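View pics/top1.png

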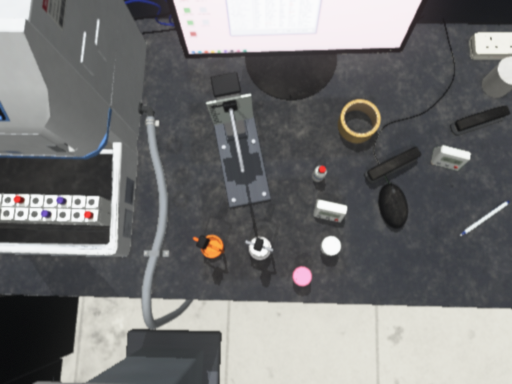

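The scene view shows the wire carrier with the white jar at scene (213,250), grip (212,198), top (260,248). Possible confusions are the orange carrier at (195,230) / top (210,246), the pink jar at (204,288) and the spare jar at (256,298). The scale is at (290,220), with its hook tip near (270,140). I'll choose the non-orange carrier holding the white jar and check it in a close crop.

```bash
python3 - <<'E'
import cv2,numpy as np
a=np.load("pics/scene.npy")[:,:,::-1];b=np.load("pics/top.npy")[:,:,::-1]
def crop(im,x,y,w,h,k):
    o=cv2.resize(im[y:y+h,x:x+w],None,fx=k,fy=k,interpolation=cv2.INTER_CUBIC)
    for i in range(0,w,10):
        cv2.line(o,(i*k,0),(i*k,8 if i%50 else 20),(0,255,255),1)
    for i in range(0,h,10): cv2.line(o,(0,i*k),(8 if i%50 else 20,i*k),(0,255,255),1)
    return o
A=crop(a,170,100,180,180,3)   # 540x540... 
A=crop(a,180,100,160,180,3);B=crop(b,190,70,100,200,3)
o=np.zeros((600,800,3),np.uint8);o[:540,:480]=A;o[:600,490:790]=B
cv2.imwrite("pics/crop1.png",o)
E
```

```text
(no output)
```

View pics/crop1.png

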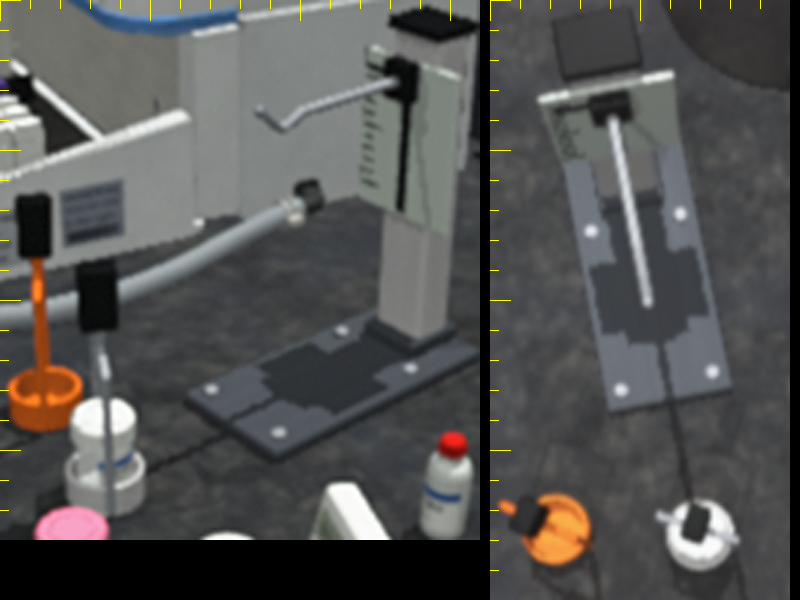

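The crop confirms it: the grey-wire carrier holds the white jar, with its black grip at scene (212,198) and top (259,244). The bail shoulders are at top (247,242) and (272,250). The hook tip is at scene (266,136), the seat at (274,142), and the plate's front corners are at top (230,207) and (270,198).

```bash
cat > h.py <<'E'
import numpy as np,cv2
from bench import robot
def ray(n,p,c=None):
    c=c or robot.get_calibration(n);R,t=np.array(c['R']),np.array(c['t'])
    d=R.T@np.array([(p[0]-c['cx'])/c['fx'],(p[1]-c['cy'])/c['fy'],1]);return -R.T@t,d/np.linalg.norm(d)
def plane(n,p,z):
    o,d=ray(n,p);return o+d*(z-o[2])/d[2]
def tri(p,q):
    (o,d),(e,f)=ray("scene",p),ray("top",q)
    s=np.linalg.lstsq(np.stack([d,-f],1),e-o,rcond=None)[0];a,b=o+s[0]*d,e+s[1]*f
    return (a+b)/2,np.linalg.norm(a-b)
def proj(n,X):
    c=robot.get_calibration(n);v=np.array(c['R'])@X+c['t'];return [c['fx']*v[0]/v[2]+c['cx'],c['fy']*v[1]/v[2]+c['cy']]
E
python3 - <<'E'
from h import *
np.set_printoptions(precision=4,suppress=True)
a=np.load("pics/scene.npy");b=np.load("pics/top.npy")
def cen(im,x,y,w,h,th):
    m=(im[y:y+h,x:x+w].max(2)<th).astype(np.uint8)
    n,l,s,c=cv2.connectedComponentsWithStats(m);i=1+s[1:,4].argmax();print('blob',s[i],c[i]+[x,y]);return c[i]+[x,y]
g1=cen(a,200,183,28,30,60);g2=cen(b,250,234,20,20,60)
print('grip',tri(g1,g2))
l,r=plane("top",(247.3,242.3),.105),plane("top",(271.7,250.3),.105);print('shoulders',l,r,(l+r)/2,np.linalg.norm(l-r), 'yaw y',np.degrees(np.arctan2(*(l-r)[1::-1])))
f,e=plane("top",(230,206.7),.01),plane("top",(270.3,198.3),.01);print('front',f,e,np.linalg.norm(f-e),'mid',(f+e)/2)
print('screws',[plane("top",(190+(x-490)/3,70+y/3),.01) for x,y in((621,390),(712,372),(591,231),(680,214))])
tip=tri((266,136),(242.7,171));print('tip',tip)
A,B=plane("top",(190+(612-490)/3,70+112/3),.225),plane("top",(242.7,171),.235);print('hook',A,B,'dir',np.degrees(np.arctan2(*(A-B)[1::-1])))
for n,p,q in (("spare",(256,298),(331,246)),("timer",(298,288),(331,210)),("dropper",(329,263),(320,173)),("orangegrip",(191.5,175),(205,241.5)),("hose",(168,208),(157,254)),("hose end",(282,167),(150,121))): print(n,tri(p,q))
E
```

```text
blob [  2   3  19  26 358] [211.933  198.4609]
blob [ 5  5  8 11 60] [258.2333 244.3   ]
grip (array([ 0.4564, -0.3353,  0.1447]), np.float64(0.00019807915000905868))
shoulders [ 0.4624 -0.3118  0.105 ] [ 0.4474 -0.3624  0.105 ] [ 0.4549 -0.3371  0.105 ] 0.05268073837401502 yaw y 73.51653551807351
front [ 0.5493 -0.2644  0.01  ] [ 0.5715 -0.3573  0.01  ] 0.09547401717618377 mid [ 0.5604 -0.3108  0.01  ]
screws [array([ 0.5653, -0.2723,  0.01  ]), array([ 0.5812, -0.3424,  0.01  ]), array([ 0.6924, -0.2434,  0.01  ]), array([ 0.7081, -0.3136,  0.01  ])]
tip (array([ 0.5827, -0.3055,  0.2328]), np.float64(0.0007415585694201042))
hook [ 0.7064 -0.2778  0.225 ] [ 0.5818 -0.3055  0.235 ] dir 12.524124485136982
spare (array([ 0.4638, -0.4946,  0.0306]), np.float64(0.00018977864151548403))
timer (array([ 0.5459, -0.4961,  0.0218]), np.float64(1.578719383264011e-05))
dropper (array([ 0.6299, -0.4699,  0.0299]), np.float64(0.00011807812980808506))
orangegrip (array([ 0.4581, -0.2305,  0.1463]), np.float64(0.002054449061064011))
hose (array([ 0.4378, -0.1034,  0.0111]), np.float64(0.003118221274132381))
hose end (array([ 0.7519, -0.0729,  0.0343]), np.float64(0.015653995395298145))
```

```bash
python3 - <<'E'
from h import *
np.set_printoptions(precision=3,suppress=True)
for n,p,q in (("rim near",(153,165),(118,253)),("rim far",(243,138),(119,146)),("blue corner",(253,108),(106,152)),("hose arch",(103,240),(150,318))): print(n,tri(p,q))
for z in(.1,.2,.3,.4): print(z,plane("top",(120,255),z)[:2],plane("top",(100,157),z)[:2])
s=robot.observe();R=np.array(s['tool_rot']);p=s['position']
for w in ([.24,.50,.34],[.32,.36,.36],[.38,.22,.36],[.40,.08,.36],[.40,-.08,.36],[.41,-.2,.34],[.45,-.30,.29]): print(w,R.T@(np.array(w)-p)/.6)
E
```

```text
rim near (array([ 0.432, -0.044,  0.097]), np.float64(0.0029023692678743643))
rim far (array([ 0.662, -0.035,  0.119]), np.float64(0.009316375418074237))
blue corner (array([ 0.649, -0.054,  0.202]), np.float64(0.06363617944788628))
hose arch (array([ 0.289, -0.083, -0.043]), np.float64(0.00045208829123311717))
0.1 [ 0.43 -0.05] [0.637 0.012]
0.2 [ 0.427 -0.084] [ 0.611 -0.03 ]
0.3 [ 0.425 -0.119] [ 0.584 -0.072]
0.4 [ 0.422 -0.154] [ 0.558 -0.114]
[0.24, 0.5, 0.34] [-0.195 -0.179 -0.182]
[0.32, 0.36, 0.36] [-0.379 -0.375 -0.215]
[0.38, 0.22, 0.36] [-0.531 -0.579 -0.215]
[0.4, 0.08, 0.36] [-0.617 -0.798 -0.214]
[0.4, -0.08, 0.36] [-0.679 -1.057 -0.214]
[0.41, -0.2, 0.34] [-0.742 -1.248 -0.18 ]
[0.45, -0.3, 0.29] [-0.846 -1.394 -0.097]
```

step_arm --targets '[{"claw": 1, "xyz": [-0.1, -0.09, -0.1], "dr": [0, 0, 0]}, {"claw": 1, "xyz": [-0.195, -0.18, -0.18], "dr": [0, 0, 0]}, {"claw": 1, "xyz": [-0.195, -0.18, -0.18], "dr": [0, 0, 0]}, {"claw": 1, "xyz": [-0.195, -0.18, -0.18], "dr": [0, 0, 0]}, {"claw": 1, "xyz": [-0.38, -0.375, -0.215], "dr": [0, 0, 0]}, {"claw": 1, "xyz": [-0.38, -0.375, -0.215], "dr": [0, 0, 0]}, {"claw": 1, "xyz": [-0.38, -0.375, -0.215], "dr": [0, 0, 0]}, {"claw": 1, "xyz": [-0.38, -0.375, -0.215], "dr": [0, 0, 0]}]'

```text
t: 0.9
position: [0.324, 0.3548, 0.3611]
tool_rot: [[-0.971, 0.241, 0.002], [0.241, 0.971, -0.002], [-0.002, -0.001, -1.0]]
wrist_force: [1.1, -0.6, 0.1]
gripper_width: 0.0856
gripper_force: 0.0
```

step_arm --targets '[{"claw": 1, "xyz": [-0.152, -0.205, 0], "dr": [0, 0, 0]}, {"claw": 1, "xyz": [-0.152, -0.205, 0], "dr": [0, 0, 0]}, {"claw": 1, "xyz": [-0.152, -0.205, 0], "dr": [0, 0, 0]}, {"claw": 1, "xyz": [-0.238, -0.423, 0], "dr": [0, 0, 0]}, {"claw": 1, "xyz": [-0.238, -0.423, 0], "dr": [0, 0, 0]}, {"claw": 1, "xyz": [-0.238, -0.423, 0], "dr": [0, 0, 0]}, {"claw": 1, "xyz": [-0.3, -0.682, 0], "dr": [0, 0, 0]}, {"claw": 1, "xyz": [-0.3, -0.682, 0], "dr": [0, 0, 0]}]'

```text
t: 1.7
position: [0.4002, -0.0211, 0.3602]
tool_rot: [[-0.973, 0.232, 0.0], [0.232, 0.973, 0.0], [-0.0, 0.0, -1.0]]
wrist_force: [1.2, 0.4, -0.1]
gripper_width: 0.0855
gripper_force: 0.0
```

```bash
python3 - <<'E'
from h import *
s=robot.observe();R=np.array(s['tool_rot']);p=s['position']
print(np.round(s['joint_pos'],1),p)
for w in ([.40,-.08,.36],[.41,-.2,.34],[.4555,-.3355,.25]): print(w,np.round(R.T@(np.array(w)-p)/.6,3))
E
```

```text
[-21.1   6.7  22.8 112.3  -3.   61.5  79.6] [ 0.40023669 -0.02112193  0.36022491]
[0.4, -0.08, 0.36] [-0.022 -0.096  0.   ]
[0.41, -0.2, 0.34] [-0.085 -0.286  0.034]
[0.4555, -0.3355, 0.25] [-0.211 -0.488  0.184]
```

step_arm --targets '[{"claw": 1, "xyz": [-0.085, -0.286, 0.034], "dr": [0, 0, 0]}, {"claw": 1, "xyz": [-0.085, -0.286, 0.034], "dr": [0, 0, 0]}, {"claw": 1, "xyz": [-0.085, -0.286, 0.034], "dr": [0, 0, 0]}, {"claw": 1, "xyz": [-0.085, -0.286, 0.034], "dr": [0, 0, 0.05]}, {"claw": 1, "xyz": [-0.211, -0.488, 0.15], "dr": [0, 0, 0.05]}, {"claw": 1, "xyz": [-0.211, -0.488, 0.15], "dr": [0, 0, 0.05]}, {"claw": 1, "xyz": [-0.211, -0.488, 0.15], "dr": [0, 0, 0.05]}, {"claw": 1, "xyz": [-0.211, -0.488, 0.15], "dr": [0, 0, 0.05]}]'

```text
t: 2.5
position: [0.4546, -0.338, 0.2669]
tool_rot: [[-0.958, 0.287, -0.005], [0.287, 0.958, -0.001], [0.004, -0.003, -1.0]]
wrist_force: [0.1, 0.0, 0.2]
gripper_width: 0.0854
gripper_force: 0.0
```

```bash
python3 - <<'E'
from h import *
s=robot.observe();print(np.round(s['joint_pos'],1),s['position'],np.round(s['tool_rot'],3).tolist())
c=robot.get_calibration("wrist");im=robot.camera("wrist");np.save("pics/w1.npy",im)
print({k:np.round(v,3).tolist() for k,v in c.items()})
cv2.imwrite("pics/w1.png",im[:,:,::-1])
E
```

```text
[ 14.5  29.4  29.5  98.4 -16.6  56.7 123.4] [ 0.45461002 -0.3380118   0.26691603] [[-0.958, 0.287, -0.005], [0.287, 0.958, -0.001], [0.004, -0.003, -1.0]]
{'fx': 297.319, 'fy': 297.319, 'cx': 254.123, 'cy': 191.087, 'R': [[0.287, 0.958, -0.004], [0.925, -0.276, 0.263], [0.251, -0.079, -0.965]], 't': [0.195, -0.556, 0.271]}
```

View pics/w1.png

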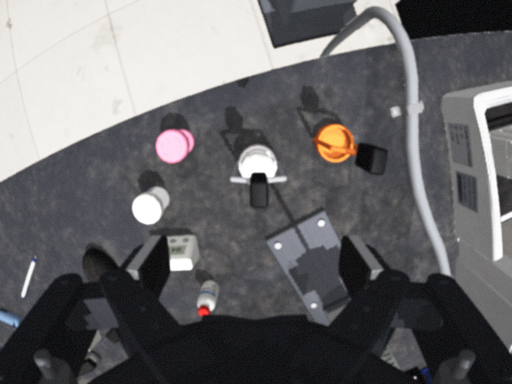

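The wrist view shows the grip block at (260,190), with the bail from (231,180) to (286,180) parallel to the closing line, so the yaw is right. Next I check the grip's position with this view.

```bash
python3 - <<'E'
from h import *
s=robot.observe();R=np.array(s['tool_rot']);p=s['position'];print(p)
c=robot.get_calibration("wrist");im=np.load("pics/w1.npy")
def fe(u,v,z):
    a=np.array([(u-c['cx']),(v-c['cy'])])/c['fx'];r=np.hypot(*a)
    d=np.r_[a/r*np.sin(r),np.cos(r)];Rc=np.array(c['R']);o=-Rc.T@np.array(c['t']);d=Rc.T@d;return o+d*(z-o[2])/d[2]
m=(im[165:215,240:285].max(2)<45).astype(np.uint8);n,l,st,ce=cv2.connectedComponentsWithStats(m)
i=1+st[1:,4].argmax();g=ce[i]+[240,165];print(st[i],g,fe(*g,.147))
l,r=fe(231,180,.105),fe(286,180,.105);print(l,r,(l+r)/2,np.linalg.norm(l-r),np.degrees(np.arctan2(*(r-l)[1::-1])))
for w in ([.4560,-.3357,.136],): print(R.T@(np.array(w)-p)/.6)
E
```

```text
[ 0.45469259 -0.33684502  0.26742317]
[ 10   9  18  33 188] [256.58510638 182.46808511] [ 0.45155187 -0.33461581  0.147     ]
[ 0.45107524 -0.36230391  0.105     ] [ 0.46758898 -0.30681094  0.105     ] [ 0.45933211 -0.33455743  0.105     ] 0.057897953836334386 73.42791945540883
[-0.00240482  0.00281226  0.21902652]
```

step_arm --targets '[{"claw": 1, "xyz": [-0.003, 0.004, 0.05], "dr": [0, 0, 0]}, {"claw": 1, "xyz": [-0.003, 0.004, 0.1], "dr": [0, 0, 0]}, {"claw": 1, "xyz": [-0.003, 0.004, 0.15], "dr": [0, 0, 0]}, {"claw": 1, "xyz": [-0.003, 0.004, 0.19], "dr": [0, 0, 0]}, {"claw": 1, "xyz": [-0.003, 0.004, 0.224], "dr": [0, 0, 0]}, {"claw": 1, "xyz": [-0.003, 0.004, 0.224], "dr": [0, 0, 0]}, {"claw": 1, "xyz": [-0.003, 0.004, 0.224], "dr": [0, 0, 0]}]'

```text
t: 3.25
position: [0.4583, -0.3313, 0.1366]
tool_rot: [[-0.959, 0.282, 0.0], [0.282, 0.959, 0.0], [-0.0, 0.001, -1.0]]
wrist_force: [-0.5, -0.3, 0.0]
gripper_width: 0.0852
gripper_force: 0.0
```

```bash
python3 - <<'E'
from h import *
print(robot.observe()['position'])
a=robot.camera("scene");b=robot.camera("top")
A=cv2.resize(a[150:290,160:290],None,fx=4,fy=4)[:560];B=cv2.resize(b[200:290,220:300],None,fx=3,fy=3)
o=np.zeros((600,800,3),np.uint8);o[:560,:520]=A;o[:270,530:770]=B;cv2.imwrite("pics/c2.png",o[:,:,::-1])
E
```

```text
[ 0.4583301  -0.33127081  0.1366163 ]
```

View pics/c2.png

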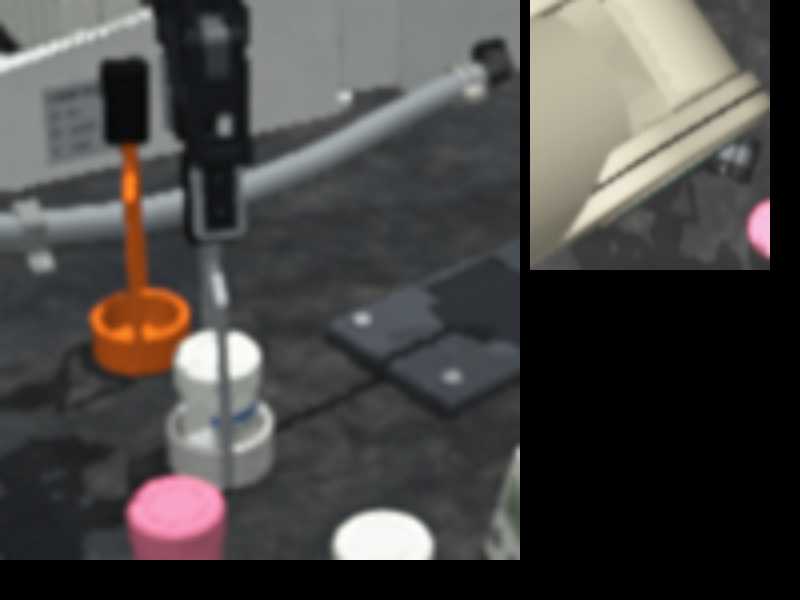

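The scene view shows the near finger in front of the block and the wire leg centred under it. TCP is about 3.5 mm off in y, so I correct that and then close.

step_arm --targets '[{"claw": 1, "xyz": [0.0, -0.006, 0.006], "dr": [0, 0, 0]}, {"claw": 1, "xyz": [0.0, -0.006, 0.006], "dr": [0, 0, 0]}, {"claw": 1, "xyz": [0.0, -0.006, 0.006], "dr": [0, 0, 0]}]'

```text
t: 3.65
position: [0.4568, -0.3359, 0.1327]
tool_rot: [[-0.959, 0.284, 0.0], [0.284, 0.959, -0.0], [-0.0, -0.0, -1.0]]
wrist_force: [0.6, -0.3, 0.1]
gripper_width: 0.0855
gripper_force: 0.0
```

step_arm --targets '[{"claw": -0.5, "xyz": [0, 0, 0], "dr": [0, 0, 0]}, {"claw": -0.6, "xyz": [0, 0, 0], "dr": [0, 0, 0]}, {"claw": -1, "xyz": [0, 0, 0], "dr": [0, 0, 0]}, {"claw": -1, "xyz": [0, 0, 0], "dr": [0, 0, 0]}, {"claw": -1, "xyz": [0, 0, 0], "dr": [0, 0, 0]}, {"claw": -1, "xyz": [0, 0, 0], "dr": [0, 0, 0]}, {"claw": -1, "xyz": [0, 0, 0], "dr": [0, 0, 0]}, {"claw": -1, "xyz": [0, 0, 0], "dr": [0, 0, 0]}]' --grip_force 50

```text
t: 4.45
position: [0.4569, -0.3355, 0.1323]
tool_rot: [[-0.959, 0.283, 0.0], [0.283, 0.959, 0.0], [-0.0, 0.0, -1.0]]
wrist_force: [-0.5, 1.7, 1.5]
gripper_width: 0.0153
gripper_force: 49.4
```

step_arm --targets '[{"claw": -1, "xyz": [0, 0, -0.015], "dr": [0, 0, 0]}, {"claw": -1, "xyz": [0, 0, -0.045], "dr": [0, 0, 0]}, {"claw": -1, "xyz": [0, 0, -0.08], "dr": [0, 0, 0]}, {"claw": -1, "xyz": [0, 0, -0.12], "dr": [0, 0, 0]}, {"claw": -1, "xyz": [0, 0, -0.16], "dr": [0, 0, 0]}, {"claw": -1, "xyz": [0, 0, -0.2], "dr": [0, 0, 0]}, {"claw": -1, "xyz": [0, 0, -0.225], "dr": [0, 0, 0]}, {"claw": -1, "xyz": [0, 0, -0.233], "dr": [0, 0, 0]}]'

```text
t: 5.25
position: [0.4569, -0.3362, 0.2737]
tool_rot: [[-0.959, 0.284, 0.002], [0.284, 0.959, -0.001], [-0.002, -0.001, -1.0]]
wrist_force: [0.1, -0.7, -4.6]
gripper_width: 0.0152
gripper_force: 49.0
```

step_arm --targets '[{"claw": -1, "xyz": [0, 0, 0], "dr": [0, 0, -0.04]}, {"claw": -1, "xyz": [0, 0, 0], "dr": [0, 0, -0.11]}, {"claw": -1, "xyz": [0, 0, 0], "dr": [0, 0, -0.19]}, {"claw": -1, "xyz": [0, 0, 0], "dr": [0, 0, -0.27]}, {"claw": -1, "xyz": [0, 0, 0], "dr": [0, 0, -0.35]}, {"claw": -1, "xyz": [0, 0, 0], "dr": [0, 0, -0.42]}, {"claw": -1, "xyz": [0, 0, 0], "dr": [0, 0, -0.47]}, {"claw": -1, "xyz": [0, 0, 0], "dr": [0, 0, -0.49]}]'

```text
t: 6.05
position: [0.456, -0.3352, 0.2711]
tool_rot: [[-0.974, -0.225, -0.002], [-0.225, 0.974, 0.001], [0.002, 0.002, -1.0]]
wrist_force: [-0.2, 1.0, -4.6]
gripper_width: 0.0153
gripper_force: 49.0
```

```bash
python3 - <<'E'
from h import *
np.set_printoptions(precision=4,suppress=True)
s=robot.observe();R=np.array(s['tool_rot']);p=s['position'];print(p,np.round(R,3).tolist(),s['wrist_force'],s['joint_pos'],s['gripper_width'])
print('yaw y',np.degrees(np.arctan2(R[1,1],R[0,1])))
seat=np.array([.6043,-.3008]);d=np.array([.9751,.2216])
for k in(-.07,-.045,0): w=np.r_[seat+k*d,.2725];print(k,w,R.T@(w-p)/.6)
a=robot.camera("scene");np.save("pics/s3.npy",a);cv2.imwrite("pics/c3.png",cv2.resize(a[70:270,160:360],None,fx=3,fy=3,interpolation=cv2.INTER_CUBIC)[:,:,::-1])
E
```

```text
[ 0.456  -0.3352  0.2711] [[-0.974, -0.225, -0.002], [-0.225, 0.974, 0.001], [0.002, 0.002, -1.0]] [-0.1572  0.9729 -4.5755] [ 19.3315  27.8841  21.5011  98.091  -11.8526  56.4077 148.1714] 0.015347789216162401
yaw y 102.99497378830426
-0.07 [ 0.536  -0.3163  0.2725] [-0.1371  0.0007 -0.0026]
-0.045 [ 0.5604 -0.3108  0.2725] [-0.1788  0.0006 -0.0026]
0 [ 0.6043 -0.3008  0.2725] [-0.2538  0.0003 -0.0028]
```

View pics/c3.png

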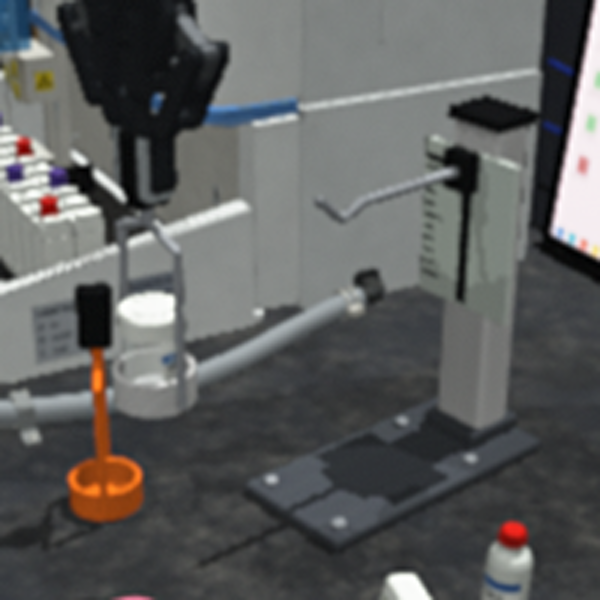

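Held carrier is upright, about 4.6 N (expect ~42 mm draw), and in line with the hook, whose tip is at crop (320,203) and seat at (342,215). Next I move over the seat at height.

step_arm --targets '[{"claw": -1, "xyz": [-0.015, 0, 0], "dr": [0, 0, 0]}, {"claw": -1, "xyz": [-0.045, 0, 0], "dr": [0, 0, 0]}, {"claw": -1, "xyz": [-0.085, 0, 0], "dr": [0, 0, 0]}, {"claw": -1, "xyz": [-0.125, 0, 0], "dr": [0, 0, 0]}, {"claw": -1, "xyz": [-0.165, 0, 0], "dr": [0, 0, 0]}, {"claw": -1, "xyz": [-0.205, 0, 0], "dr": [0, 0, 0]}, {"claw": -1, "xyz": [-0.235, 0, 0], "dr": [0, 0, 0]}, {"claw": -1, "xyz": [-0.254, 0, 0], "dr": [0, 0, 0]}]'

```text
t: 6.9
position: [0.6075, -0.2997, 0.2712]
tool_rot: [[-0.974, -0.226, 0.0], [-0.226, 0.974, 0.001], [-0.0, 0.001, -1.0]]
wrist_force: [0.8, 0.3, -4.0]
gripper_width: 0.0155
gripper_force: 49.0
```

step_arm --targets '[{"claw": -1, "xyz": [0, 0, 0], "dr": [0, 0, 0]}, {"claw": -1, "xyz": [0, 0, 0], "dr": [0, 0, 0]}, {"claw": -1, "xyz": [0, 0, 0], "dr": [0, 0, 0]}]'

```text
t: 7.2
position: [0.604, -0.3024, 0.2721]
tool_rot: [[-0.975, -0.222, -0.001], [-0.222, 0.975, -0.0], [0.001, -0.0, -1.0]]
wrist_force: [-0.2, -0.6, -5.2]
gripper_width: 0.0153
gripper_force: 49.0
```

```bash
python3 - <<'E'
from h import *
np.set_printoptions(precision=4,suppress=True)
s=robot.observe();R=np.array(s['tool_rot']);p=s['position'];print(p,np.round(R,3).tolist(),s['wrist_force'],s['joint_pos'][6])
print('peak proj',proj("scene",p-[0,0,.0173]),'seat proj',proj("scene",np.array([.6043,-.3008,.222])))
a=robot.camera("scene");b=robot.camera("top")
o=np.zeros((600,800,3),np.uint8);A=cv2.resize(a[90:240,210:330],None,fx=4,fy=4,interpolation=cv2.INTER_CUBIC);o[:600,:480]=A;B=cv2.resize(b[80:230,200:280],None,fx=4,fy=4,interpolation=cv2.INTER_CUBIC);o[:600,480:]=B
cv2.imwrite("pics/c4.png",o[:,:,::-1])
E
```

```text
[ 0.604  -0.3024  0.2721] [[-0.975, -0.222, -0.001], [-0.222, 0.975, -0.0], [0.001, -0.0, -1.0]] [-0.2397 -0.5995 -5.1889] 138.19708176570626
peak proj [np.float64(275.07981419005307), np.float64(122.70226722671575)] seat proj [np.float64(274.4334456801942), np.float64(138.63259831656583)]
```

View pics/c4.png

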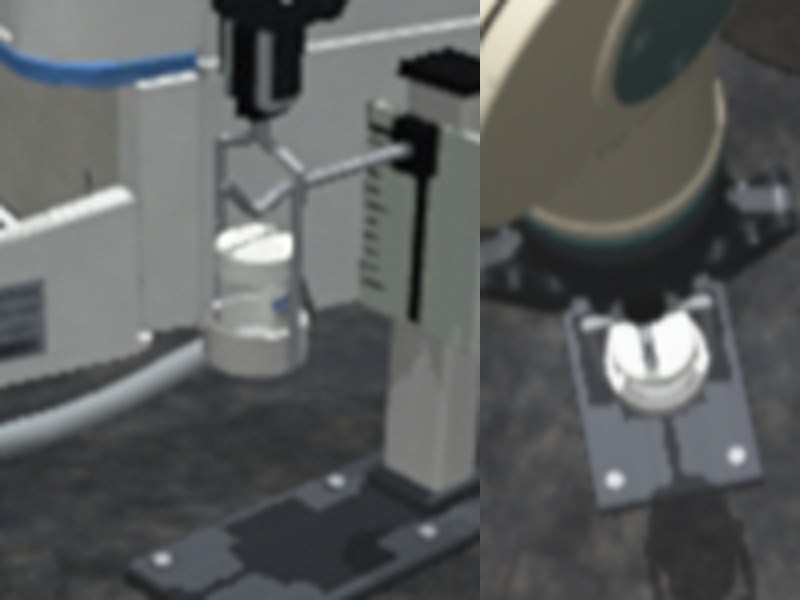

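The peak, at crop (262,130), stands above the V seat at (262,205). They are aligned along the hook, and the hook passes between the bail legs. I lower it now.

step_arm --targets '[{"claw": -1, "xyz": [0, 0, 0.004], "dr": [0, 0, 0]}, {"claw": -1, "xyz": [0, 0, 0.008], "dr": [0, 0, 0]}, {"claw": -1, "xyz": [0, 0, 0.012], "dr": [0, 0, 0]}, {"claw": -1, "xyz": [0, 0, 0.016], "dr": [0, 0, 0]}, {"claw": -1, "xyz": [0, 0, 0.02], "dr": [0, 0, 0]}, {"claw": -1, "xyz": [0, 0, 0.024], "dr": [0, 0, 0]}, {"claw": -1, "xyz": [0, 0, 0.028], "dr": [0, 0, 0]}, {"claw": -1, "xyz": [0, 0, 0.032], "dr": [0, 0, 0]}]'

```text
t: 8.1
position: [0.6054, -0.3015, 0.2527]
tool_rot: [[-0.975, -0.224, -0.0], [-0.224, 0.975, -0.0], [0.0, 0.0, -1.0]]
wrist_force: [0.0, -0.5, -4.6]
gripper_width: 0.0151
gripper_force: 49.0
```

step_arm --targets '[{"claw": -1, "xyz": [0, 0, 0.003], "dr": [0, 0, 0]}, {"claw": -1, "xyz": [0, 0, 0.006], "dr": [0, 0, 0]}, {"claw": -1, "xyz": [0, 0, 0.009], "dr": [0, 0, 0]}, {"claw": -1, "xyz": [0, 0, 0.012], "dr": [0, 0, 0]}, {"claw": -1, "xyz": [0, 0, 0.014], "dr": [0, 0, 0]}, {"claw": -1, "xyz": [0, 0, 0.016], "dr": [0, 0, 0]}, {"claw": -1, "xyz": [0, 0, 0.018], "dr": [0, 0, 0]}, {"claw": -1, "xyz": [0, 0, 0.02], "dr": [0, 0, 0]}]'

```text
t: 8.9
position: [0.6054, -0.3015, 0.2408]
tool_rot: [[-0.975, -0.224, 0.0], [-0.224, 0.975, 0.0], [-0.0, -0.0, -1.0]]
wrist_force: [0.1, 0.2, -5.0]
gripper_width: 0.0153
gripper_force: 49.0
```

step_arm --targets '[{"claw": -1, "xyz": [0, 0, 0.0025], "dr": [0, 0, 0]}, {"claw": -1, "xyz": [0, 0, 0.005], "dr": [0, 0, 0]}, {"claw": -1, "xyz": [0, 0, 0.0075], "dr": [0, 0, 0]}, {"claw": -1, "xyz": [0, 0, 0.01], "dr": [0, 0, 0]}, {"claw": -1, "xyz": [0, 0, 0.0125], "dr": [0, 0, 0]}, {"claw": -1, "xyz": [0, 0, 0.015], "dr": [0, 0, 0]}, {"claw": -1, "xyz": [0, 0, 0.0175], "dr": [0, 0, 0]}, {"claw": -1, "xyz": [0, 0, 0.02], "dr": [0, 0, 0]}]'

```text
t: 9.7
position: [0.6054, -0.3015, 0.2289]
tool_rot: [[-0.975, -0.224, 0.0], [-0.224, 0.975, -0.0], [-0.0, -0.0, -1.0]]
wrist_force: [-0.7, -0.1, -3.3]
gripper_width: 0.0151
gripper_force: 49.0
```

```bash
python3 - <<'E'
from h import *
np.set_printoptions(precision=4,suppress=True)
for i in range(4):
    s=robot.observe();print(s['position'],s['wrist_force'],s['gripper_width'],s['ft_torque']); 
    a=robot.camera("scene")
o=cv2.resize(a[90:240,210:330],None,fx=4,fy=4,interpolation=cv2.INTER_CUBIC)
cv2.imwrite("pics/c5.png",o[:,:,::-1])
E
```

```text
[ 0.6054 -0.3015  0.2289] [-0.7253 -0.0567 -3.3229] 0.015137401668381222 [ 0.0583 -0.0499  0.0126]
[ 0.6054 -0.3015  0.2286] [ 1.3739  0.6758 -2.8532] 0.015505514752569916 [ 0.0646 -0.1053 -0.0118]
[ 0.6054 -0.3015  0.2287] [ 0.4719 -0.0178 -2.6565] 0.015681912026368303 [ 0.0319 -0.0698 -0.0143]
[ 0.6054 -0.3015  0.2289] [ 0.9298 -0.6799 -3.0536] 0.015224806421655308 [ 0.0322 -0.0261  0.0501]
```

View pics/c5.png

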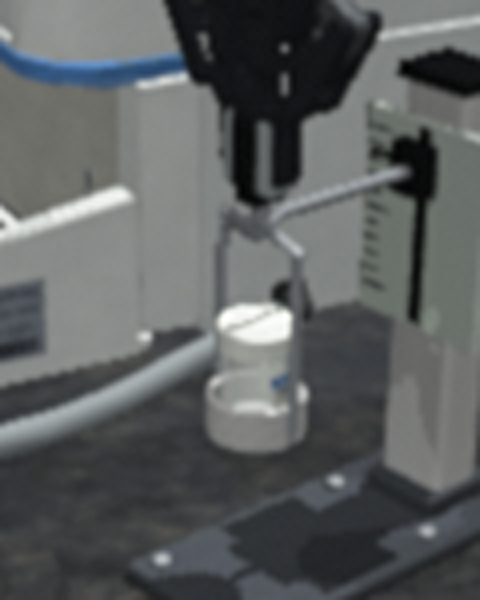

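The wire sits in the V seat with the hook partly drawn down, and the wrist load has dropped from 4.8 to about 3 N. I continue slowly.

step_arm --targets '[{"claw": -1, "xyz": [0, 0, 0.0025], "dr": [0, 0, 0]}, {"claw": -1, "xyz": [0, 0, 0.005], "dr": [0, 0, 0]}, {"claw": -1, "xyz": [0, 0, 0.0075], "dr": [0, 0, 0]}, {"claw": -1, "xyz": [0, 0, 0.01], "dr": [0, 0, 0]}, {"claw": -1, "xyz": [0, 0, 0.0125], "dr": [0, 0, 0]}, {"claw": -1, "xyz": [0, 0, 0.015], "dr": [0, 0, 0]}, {"claw": -1, "xyz": [0, 0, 0.0175], "dr": [0, 0, 0]}, {"claw": -1, "xyz": [0, 0, 0.02], "dr": [0, 0, 0]}]'

```text
t: 10.7
position: [0.6054, -0.3015, 0.2168]
tool_rot: [[-0.975, -0.224, 0.0], [-0.224, 0.975, 0.0], [-0.0, -0.0, -1.0]]
wrist_force: [0.0, 0.5, -1.7]
gripper_width: 0.0155
gripper_force: 49.2
```

step_arm --targets '[{"claw": -1, "xyz": [0, 0, 0.0025], "dr": [0, 0, 0]}, {"claw": -1, "xyz": [0, 0, 0.005], "dr": [0, 0, 0]}, {"claw": -1, "xyz": [0, 0, 0.0075], "dr": [0, 0, 0]}, {"claw": -1, "xyz": [0, 0, 0.01], "dr": [0, 0, 0]}, {"claw": -1, "xyz": [0, 0, 0.0125], "dr": [0, 0, 0]}, {"claw": -1, "xyz": [0, 0, 0.015], "dr": [0, 0, 0]}, {"claw": -1, "xyz": [0, 0, 0.0165], "dr": [0, 0, 0]}, {"claw": -1, "xyz": [0, 0, 0.0165], "dr": [0, 0, 0]}]'

```text
t: 11.5
position: [0.6054, -0.3015, 0.2069]
tool_rot: [[-0.975, -0.224, 0.0], [-0.224, 0.975, 0.0], [-0.0, 0.0, -1.0]]
wrist_force: [0.2, 1.2, -1.8]
gripper_width: 0.0149
gripper_force: 49.4
```

```bash
cat > f.py <<'E'
from h import *
np.set_printoptions(precision=4,suppress=True)
F=[];T=[];P=[]
for i in range(20):
    s=robot.observe();F.append(s['wrist_force']);T.append(s['ft_torque']);P.append(s['position']);a=robot.camera("scene")
print(s['t'],np.mean(P,0),np.mean(F,0),np.std(F,0)/4.4,np.mean(T,0))
np.save("pics/last.npy",a)
E
python3 f.py
```

```text
12.45 [ 0.6054 -0.3015  0.207 ] [ 0.8478  0.4881 -0.839 ] [0.1166 0.1412 0.0978] [ 0.0878 -0.129  -0.0112]
```

step_arm --targets '[{"claw": -1, "xyz": [0, 0, 0.002], "dr": [0, 0, 0]}, {"claw": -1, "xyz": [0, 0, 0.004], "dr": [0, 0, 0]}, {"claw": -1, "xyz": [0, 0, 0.006], "dr": [0, 0, 0]}, {"claw": -1, "xyz": [0, 0, 0.008], "dr": [0, 0, 0]}, {"claw": -1, "xyz": [0, 0, 0.009], "dr": [0, 0, 0]}, {"claw": -1, "xyz": [0, 0, 0.01], "dr": [0, 0, 0]}, {"claw": -1, "xyz": [0, 0, 0.01], "dr": [0, 0, 0]}]'

```text
t: 13.2
position: [0.6054, -0.3015, 0.2009]
tool_rot: [[-0.975, -0.224, 0.0], [-0.224, 0.975, -0.0], [-0.0, -0.0, -1.0]]
wrist_force: [1.9, 0.3, -0.4]
gripper_width: 0.0158
gripper_force: 49.5
```

```bash
python3 f.py
```

```text
14.15 [ 0.6054 -0.3015  0.201 ] [ 0.8697  0.0476 -0.2516] [0.1425 0.1184 0.0999] [ 0.0548 -0.1956  0.0078]
```

step_arm --targets '[{"claw": -1, "xyz": [-0.001, 0, 0.001], "dr": [0, 0, 0]}, {"claw": -1, "xyz": [-0.002, 0, 0.002], "dr": [0, 0, 0]}, {"claw": -1, "xyz": [-0.002, 0, 0.003], "dr": [0, 0, 0]}, {"claw": -1, "xyz": [-0.002, 0, 0.004], "dr": [0, 0, 0]}, {"claw": -1, "xyz": [-0.002, 0, 0.004], "dr": [0, 0, 0]}]'

```text
t: 14.7
position: [0.6057, -0.3014, 0.1983]
tool_rot: [[-0.975, -0.224, -0.002], [-0.224, 0.975, 0.0], [0.001, 0.0, -1.0]]
wrist_force: [-2.3, -0.6, 0.2]
gripper_width: 0.0157
gripper_force: 49.5
```

```bash
python3 f.py; python3 - <<'E'
import numpy as np,cv2
a=np.load("pics/last.npy");o=cv2.resize(a[110:210,240:330],None,fx=6,fy=6,interpolation=cv2.INTER_CUBIC)
cv2.imwrite("pics/c6.png",o[:,:,::-1])
E
```

```text
15.65 [ 0.6059 -0.3014  0.1984] [-3.9627 -0.7304  0.1244] [0.2173 0.1193 0.1254] [-0.1115  0.9748  0.0158]
```

View pics/c6.png

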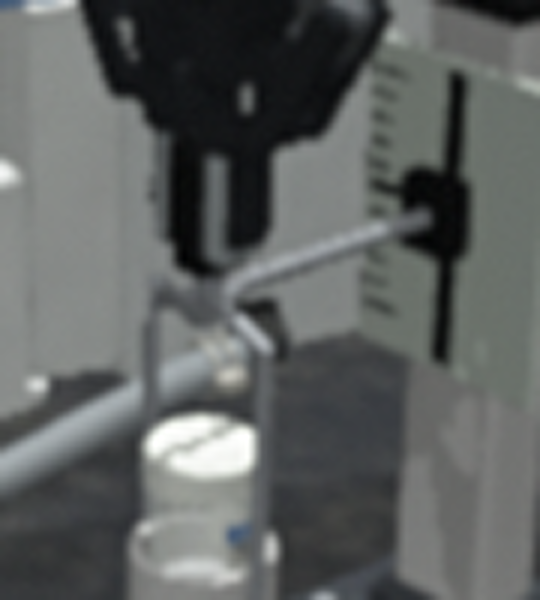

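The horizontal force grew to −4 N, so the earlier x position was nearly right. I back off most of that shift; the vertical is balanced.

step_arm --targets '[{"claw": -1, "xyz": [0.0008, 0, 0], "dr": [0, 0, 0]}, {"claw": -1, "xyz": [0.0016, 0, 0], "dr": [0, 0, 0]}, {"claw": -1, "xyz": [0.0016, 0, 0], "dr": [0, 0, 0]}, {"claw": -1, "xyz": [0.0016, 0, 0], "dr": [0, 0, 0]}]'

```text
t: 16.1
position: [0.6059, -0.3014, 0.1987]
tool_rot: [[-0.975, -0.224, 0.001], [-0.224, 0.975, -0.0], [-0.001, -0.0, -1.0]]
wrist_force: [-4.6, -0.3, 0.5]
gripper_width: 0.0158
gripper_force: 49.6
```

```bash
python3 f.py
```

```text
17.05 [ 0.6058 -0.3014  0.1986] [-2.9777 -0.2164  0.1597] [0.1389 0.1371 0.1107] [-0.0705  0.6875  0.0143]
```

step_arm --targets '[{"claw": -1, "xyz": [0.0008, 0, 0], "dr": [0, 0, 0]}, {"claw": -1, "xyz": [0.0015, 0, 0], "dr": [0, 0, 0]}, {"claw": -1, "xyz": [0.0015, 0, 0], "dr": [0, 0, 0]}, {"claw": -1, "xyz": [0.0015, 0, 0], "dr": [0, 0, 0]}]'

```text
t: 17.5
position: [0.6055, -0.3014, 0.1988]
tool_rot: [[-0.974, -0.224, 0.002], [-0.224, 0.974, -0.0], [-0.002, -0.0, -1.0]]
wrist_force: [0.3, 0.6, 0.0]
gripper_width: 0.0159
gripper_force: 49.6
```

```bash
python3 f.py
```

```text
18.45 [ 0.6054 -0.3014  0.1988] [2.4218 0.6172 0.1775] [0.2897 0.108  0.1007] [ 0.1748 -0.6588 -0.0137]
```

step_arm --targets '[{"claw": -1, "xyz": [-0.0004, 0, -0.0007], "dr": [0, 0, 0]}, {"claw": -1, "xyz": [-0.0007, 0, -0.0015], "dr": [0, 0, 0]}, {"claw": -1, "xyz": [-0.0007, 0, -0.0015], "dr": [0, 0, 0]}, {"claw": -1, "xyz": [-0.0007, 0, -0.0015], "dr": [0, 0, 0]}]'

```text
t: 18.9
position: [0.6052, -0.3014, 0.1995]
tool_rot: [[-0.975, -0.224, 0.0], [-0.224, 0.975, 0.0], [-0.0, 0.0, -1.0]]
wrist_force: [4.9, 1.3, 0.0]
gripper_width: 0.0152
gripper_force: 49.6
```

```bash
python3 f.py
```

```text
19.85 [ 0.6052 -0.3014  0.1995] [4.8087 1.2131 0.0359] [0.1216 0.1111 0.1221] [ 0.3413 -1.1537 -0.0047]
```

```bash
python3 f.py
```

```text
20.85 [ 0.6052 -0.3014  0.1995] [4.5481 1.2315 0.1546] [0.0929 0.0876 0.1078] [ 0.3577 -1.1814 -0.016 ]
```

step_arm --targets '[{"claw": -1, "xyz": [-0.0005, 0, 0], "dr": [0, 0, 0]}, {"claw": -1, "xyz": [-0.0009, 0, 0], "dr": [0, 0, 0]}, {"claw": -1, "xyz": [-0.0009, 0, 0], "dr": [0, 0, 0]}]'

```text
t: 21.2
position: [0.6053, -0.3014, 0.1994]
tool_rot: [[-0.975, -0.224, -0.001], [-0.224, 0.975, 0.0], [0.001, 0.0, -1.0]]
wrist_force: [3.3, 0.9, -0.0]
gripper_width: 0.015
gripper_force: 49.6
```

```bash
python3 f.py; python3 f.py
```

```text
22.15 [ 0.6054 -0.3014  0.1994] [2.9532 1.564  0.2528] [0.1095 0.1272 0.0806] [ 0.3539 -0.7231 -0.0065]
23.15 [ 0.6054 -0.3014  0.1994] [ 1.7247  1.3595 -0.0944] [0.1397 0.0885 0.1049] [ 0.3636 -0.4143 -0.0063]
```

```bash
python3 f.py; python3 f.py
```

```text
Traceback (most recent call last):
  File "f.py", line 5, in <module>
    s=robot.observe();F.append(s['wrist_force']);T.append(s['ft_torque']);P.append(s['position']);a=robot.camera("scene")
                                                                                                    ~~~~~~~~~~~~^^^^^^^^^
ValueError: 200 camera calls are used up
Traceback (most recent call last):
  File "f.py", line 5, in <module>
    s=robot.observe();F.append(s['wrist_force']);T.append(s['ft_torque']);P.append(s['position']);a=robot.camera("scene")
                                                                                                    ~~~~~~~~~~~~^^^^^^^^^
ValueError: 200 camera calls are used up
```

The averaging script has used up all the camera calls, which was my oversight. From here I rely on the force and pose readings.

step_arm --targets '[{"claw": -1, "xyz": [0, 0, 0], "dr": [0, 0, 0]}, {"claw": -1, "xyz": [0, 0, 0], "dr": [0, 0, 0]}, {"claw": -1, "xyz": [0, 0, 0], "dr": [0, 0, 0]}, {"claw": -1, "xyz": [0, 0, 0], "dr": [0, 0, 0]}, {"claw": -1, "xyz": [0, 0, 0], "dr": [0, 0, 0]}, {"claw": -1, "xyz": [0, 0, 0], "dr": [0, 0, 0]}, {"claw": -1, "xyz": [0, 0, 0], "dr": [0, 0, 0]}]'

```text
t: 24.3
position: [0.6055, -0.3014, 0.1994]
tool_rot: [[-0.975, -0.224, -0.0], [-0.224, 0.975, 0.0], [0.0, 0.0, -1.0]]
wrist_force: [0.5, 1.2, 0.6]
gripper_width: 0.0154
gripper_force: 49.6
```

step_arm --targets '[{"claw": -1, "xyz": [0, 0, 0], "dr": [0, 0, 0]}]' --grip_force 20

```text
t: 24.4
position: [0.6055, -0.3014, 0.1994]
tool_rot: [[-0.975, -0.224, -0.0], [-0.224, 0.975, 0.0], [0.0, 0.0, -1.0]]
wrist_force: [0.2, 1.6, 0.5]
gripper_width: 0.0157
gripper_force: 49.6
```

step_arm --targets '[{"claw": -1, "xyz": [0, 0, 0], "dr": [0, 0, 0]}]'

```text
t: 24.5
position: [0.6055, -0.3014, 0.1995]
tool_rot: [[-0.975, -0.224, -0.0], [-0.224, 0.975, 0.0], [0.0, 0.0, -1.0]]
wrist_force: [0.8, 1.2, -0.0]
gripper_width: 0.0154
gripper_force: 49.6
```

step_arm --targets '[{"claw": -1, "xyz": [0, 0, 0], "dr": [0, 0, 0]}]'

```text
t: 24.6
position: [0.6056, -0.3014, 0.1995]
tool_rot: [[-0.975, -0.224, -0.0], [-0.224, 0.975, 0.0], [0.0, 0.0, -1.0]]
wrist_force: [0.1, 1.9, 0.2]
gripper_width: 0.0158
gripper_force: 49.6
```

The forces are near zero, so I open gently.

step_arm --targets '[{"claw": -0.6, "xyz": [0, 0, 0], "dr": [0, 0, 0]}, {"claw": -0.5, "xyz": [0, 0, 0], "dr": [0, 0, 0]}, {"claw": -0.4, "xyz": [0, 0, 0], "dr": [0, 0, 0]}, {"claw": -0.2, "xyz": [0, 0, 0], "dr": [0, 0, 0]}, {"claw": 0, "xyz": [0, 0, 0], "dr": [0, 0, 0]}, {"claw": 0.1, "xyz": [0, 0, 0], "dr": [0, 0, 0]}, {"claw": 0.1, "xyz": [0, 0, 0], "dr": [0, 0, 0]}, {"claw": 0.1, "xyz": [0, 0, 0], "dr": [0, 0, 0]}]'

```text
t: 25.4
position: [0.6057, -0.3014, 0.1995]
tool_rot: [[-0.975, -0.224, 0.0], [-0.224, 0.975, -0.0], [-0.0, -0.0, -1.0]]
wrist_force: [-0.5, 0.5, -0.5]
gripper_width: 0.0469
gripper_force: 0.0
```

step_arm --targets '[{"claw": 0.1, "xyz": [0, 0, -0.01], "dr": [0, 0, 0]}, {"claw": 0.1, "xyz": [0, 0, -0.025], "dr": [0, 0, 0]}, {"claw": 0.1, "xyz": [0, 0, -0.045], "dr": [0, 0, 0]}, {"claw": 0.1, "xyz": [0, 0, -0.07], "dr": [0, 0, 0]}, {"claw": 0.1, "xyz": [0, 0, -0.1], "dr": [0, 0, 0]}, {"claw": 0.1, "xyz": [0, 0, -0.13], "dr": [0, 0, 0]}, {"claw": 0.1, "xyz": [0, 0, -0.16], "dr": [0, 0, 0]}, {"claw": 0.1, "xyz": [0, 0, -0.18], "dr": [0, 0, 0]}]'

```text
t: 26.2
position: [0.6062, -0.3019, 0.3103]
tool_rot: [[-0.975, -0.224, 0.003], [-0.224, 0.975, -0.001], [-0.002, -0.002, -1.0]]
wrist_force: [-0.1, -0.6, 0.3]
gripper_width: 0.0473
gripper_force: 0.0
```

step_arm --targets '[{"claw": 0.1, "xyz": [0, 0, 0], "dr": [0, 0, 0]}, {"claw": 0.1, "xyz": [0, 0, 0], "dr": [0, 0, 0]}, {"claw": 0.1, "xyz": [0, 0, 0], "dr": [0, 0, 0]}, {"claw": 0.1, "xyz": [0, 0, 0], "dr": [0, 0, 0]}, {"claw": 0.1, "xyz": [0, 0, 0], "dr": [0, 0, 0]}, {"claw": 0.1, "xyz": [0, 0, 0], "dr": [0, 0, 0]}, {"claw": 0.1, "xyz": [0, 0, 0], "dr": [0, 0, 0]}, {"claw": 0.1, "xyz": [0, 0, 0], "dr": [0, 0, 0]}]'

```text
t: 27.0
position: [0.6056, -0.3014, 0.3074]
tool_rot: [[-0.975, -0.224, -0.0], [-0.224, 0.975, 0.0], [0.0, 0.0, -1.0]]
wrist_force: [-0.3, 0.3, 0.6]
gripper_width: 0.0468
gripper_force: 0.0
```

step_arm --targets '[{"claw": 0.1, "xyz": [0, 0, 0], "dr": [0, 0, 0]}, {"claw": 0.1, "xyz": [0, 0, 0], "dr": [0, 0, 0]}, {"claw": 0.1, "xyz": [0, 0, 0], "dr": [0, 0, 0]}, {"claw": 0.1, "xyz": [0, 0, 0], "dr": [0, 0, 0]}, {"claw": 0.1, "xyz": [0, 0, 0], "dr": [0, 0, 0]}, {"claw": 0.1, "xyz": [0, 0, 0], "dr": [0, 0, 0]}, {"claw": 0.1, "xyz": [0, 0, 0], "dr": [0, 0, 0]}, {"claw": 0.1, "xyz": [0, 0, 0], "dr": [0, 0, 0]}]'

```text
t: 27.8
position: [0.6056, -0.3014, 0.3075]
tool_rot: [[-0.975, -0.224, -0.0], [-0.224, 0.975, 0.0], [0.0, 0.0, -1.0]]
wrist_force: [0.9, 0.7, 0.8]
gripper_width: 0.0465
gripper_force: 0.0
```

step_arm --targets '[{"claw": 0.1, "xyz": [0, 0, 0], "dr": [0, 0, 0]}, {"claw": 0.1, "xyz": [0, 0, 0], "dr": [0, 0, 0]}, {"claw": 0.1, "xyz": [0, 0, 0], "dr": [0, 0, 0]}, {"claw": 0.1, "xyz": [0, 0, 0], "dr": [0, 0, 0]}, {"claw": 0.1, "xyz": [0, 0, 0], "dr": [0, 0, 0]}, {"claw": 0.1, "xyz": [0, 0, 0], "dr": [0, 0, 0]}, {"claw": 0.1, "xyz": [0, 0, 0], "dr": [0, 0, 0]}, {"claw": 0.1, "xyz": [0, 0, 0], "dr": [0, 0, 0]}]'

```text
t: 28.6
position: [0.6056, -0.3014, 0.3075]
tool_rot: [[-0.975, -0.224, -0.0], [-0.224, 0.975, 0.0], [0.0, 0.0, -1.0]]
wrist_force: [-0.2, 0.4, 0.3]
gripper_width: 0.047
gripper_force: 0.0
```

```bash
python3 - <<'E'
from bench import robot
s=robot.observe();print(s['t'],s['position'],s['wrist_force'])
print(robot.hand_in())
E
```

```text
28.6 [ 0.60563713 -0.30142678  0.3074856 ] [-0.23634577  0.41692977  0.3233377 ]
the job is handed in; nothing more can be done
None
```

I hung the carrier in the scale hook, lowered it slowly until the wrist force was near zero, let go, backed the arm off and handed the job in at 28.6 s; the camera calls had run out, so the final hang was checked by force and pose readings only, not by picture, and no verdict came back.

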